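# Cover the pins and hold the guard open for inspection

## Task

Slide the flat cover of the pin box fully shut so that nothing can drop among the pins; only then lift the hinged guard over the bucket and hold it open 50 degrees from its shut, level position for the inspection. The guard falls shut when let go, so finish while still holding it there with the gripper. Leave the other things on the bench where they are.

Things in the scene. Friction and masses are not known exactly. Their poses are not given: they have to be found in the camera images.
- cover (a joint): flat aluminium cover (98 x 86 x 5 mm) sliding along the pin box: 0 m = fully shut over the compartment (against its stop), grows up to 0.09 as it is slid open, away from the compartment, along the pin box's +x. It takes about 2 N to slide and stays where it is left.
- cover_ridge (a point): middle of the cover's upright grip ridge. The ridge is 12 mm thick along the slide, 60 mm long across it and 34 mm tall above the cover; the point is 68 mm above the bench, 17 mm above the cover's upper face, mid-way along the cover. The point's axes are the pin box's: sliding along its -x shuts the cover.
- pinbox: grey plastic pin box fixed to the bench, 200 mm (x) by 100 mm (y), 54 mm tall over its side rails; origin under its centre. Its -x half is the open compartment with steel pins in it, its +x half a solid deck onto which the cover slides.
- well: grey inspection well fixed to the bench: an open box 160 x 160 mm, 90 mm tall, on a 190 x 190 mm foot plate, holding a grey aluminium bucket; origin under its centre. The hinged guard lies over its mouth.
- guard (a joint): angle of the guard, a level clear window in an aluminium frame (160 x 160 x 8 mm, 0.2 to 0.4 kg) with a bow handle: 0 rad = shut (level on the well), grows as its front edge (-x side of the well) is lifted, stop at 1.3. Hinged at the well's +x rim; nothing holds it up, it falls shut from any angle when let go. 50 degrees is 0.873 rad.
- guard_hinge (a point): point on the guard's hinge axis, above the middle of the well's +x edge, 94 mm above the bench; the axis is along the well's y. Does not move with the guard.
- guard_bar (a point): middle of the guard's bow handle: a round steel bar 12 mm thick along the well's y, 110 mm long between its two posts (posts 12 mm thick). Shut, it is 144 mm above the bench, 46 mm above the guard's upper face, and 140 mm from the hinge axis towards -x of the well. The point's axes turn with the guard (aligned with the well's when shut).
- adapter_a: white nylon bucket adapter, an open cup 72 mm across, 70 mm tall with a post inside; origin at the centre of its underside. To be left alone.
- adapter_b: the other, identical white nylon bucket adapter, 72 mm across, 70 mm tall; origin at the centre of its underside. To be left alone.
- spare_bucket: a second grey aluminium bucket standing free on the bench, 100 mm across (122 mm over its side bosses), 85 mm tall; origin at the centre of its underside. To be left alone.
- cushion: black rubber cushion insert, a flat disc 64 mm across, 12 mm thick; origin at the centre of its underside. To be left alone.
- grease_pot: small closed jar, 44 mm across, 45 mm tall; origin at the centre of its underside. To be left alone.
- wrench: chrome torque wrench with a dark handle lying on the bench, about 340 mm long, 39 mm high at its head; the body's x axis runs along it; origin at the middle of its length on its underside. To be left alone.

How it is judged:
By the outcome, as a careful person would: the job done as asked, in the order asked, and still so for the second after the job is handed in, while the arm keeps its last pose, push and grip.
It also fails if it takes over 45 s, if anything falls off the work surface, if the arm or the gripper's body presses on something with over 40 N, if the wrist force passes 120 N, or if a joint passes its speed limit or range.

## Robot

A 6-joint arm with a two-finger parallel gripper is mounted at the origin on the work surface. World frame = base frame: x ahead of the robot, y to its left, z up, the work surface at z = 0. Lengths are in m, angles in degrees, forces in N, time in s.
With the tool pointing down it reaches from about 0.325 to 0.775 m from the base axis. Payload 5.5 kg.
Tool frame: the origin (TCP) lies at the very end of the fingers, on their centre line; the grasp point (between the pads) lies 19 mm behind it; z points along the fingers, y is the line along which they close (so a half turn about z gives the same grasp; the last joint's range is limited). The gripper opens to 85 mm and grips with 20 to 120 N. Pads are 22 mm wide; open, the fingers measure 114 mm over their backs; the gripper's body (76 mm by 85 mm) begins 54 mm behind the grasp point. The pads swing forward as they close: fully open they stand 13 mm farther back than shut.
Start: joints at [-71.774, 5.22, 70.514, -0, 104.267, -3.249], TCP at [0.22, -0.558, 0.208] pointing down, gripper open.
Joint ranges: [-164.24, 164.24], [-49.07, 125.15], [9.68, 141.18], [-86.29, 266.29], [3.28, 154.24], [-151.56, 151.56]. Speed limits (degrees/s): [147.25, 147.25, 172.46, 180, 180, 180].

## Interface

Orientations are given as [roll, pitch, yaw] about the fixed x, y, z axes, in that order (R = Rz(yaw) Ry(pitch) Rx(roll)).
In Python, from cell import * gives the robot as it stands.
- The arm moves only by the tool send_rows, never from a script. Its argument "deltas" is text: rows parted by semicolons, each of 7 numbers parted by spaces: the shift along the tool's x, y, z in m, then the turn, a rotation vector about the tool's x, y, z in rad, then the opening, from 0 (shut) to 1 (fully open). A call has 1 to 12 rows; each row shifts and turns the commanded pose from where the row before left it, along the tool's axes as they then stand; what a row does not reach is not made up. A row lasts 1/10 s, in which the tool goes at most 50 mm and 8.59 degrees, less where a joint would pass 70% of its speed; a pose out of reach is approached as far as the arm can. A call is refused whole if a number of a shift passes 0.05 or a number of a turn 0.15, either way. A call with a gripper value outside its range is refused whole. The fingers move at their own pace and stop on an object; the grip force is fixed at half the most. Time passes only in rows, so rows that do not move let the fingers close. It gives the time, the measured TCP pose, the force, the opening and the grip force at its end, in the units of the state.
- state(): the state, without advancing time (a new reading comes with each control period).
- camera(name): name is "scene" or "top" or "wrist"; returns the picture (400x640x3 uint8, blue, green, red); there is no depth.
- camera_info(name): a dict with "mtx" (3x3 intrinsics, pixels), "dist" ([k1, k2, p1, p2, k3] as OpenCV has them; the pictures are not rectified), "rvec" (rotation vector, rad) and "tvec" (3), from world to camera coordinates, as OpenCV has them; the wrist camera has in their place "tool_from_camera" (4x4, takes a point from camera to tool coordinates, whose origin is the TCP and whose axes are the flange's). Camera axes: x right, y down, z forward; pixel columns grow to the right and rows downward; lengths in m; the calibration is good to about 2 mm. A picture is of the moment at which its call begins: read the wrist's pose just before it. camera_info takes no time and is no camera call.
- finish_job(): hands the job in; it is judged then, once.
Trained networks look in the newest picture that a camera, given by its name, has taken for a name from the list of things; names that differ only in an ending like _2 or _b are one class to them, and where a whole thing is asked for, a point or a joint stands for the part that bears it (a point fixed in the world has none). Each returns a list of dicts, best first, with "conf" (0 to 1); they miss things now and then, are a little off and sometimes report something else, mostly with a low value. They report only what shows in the picture. A call takes as long as a camera call.
- cut_out(camera, thing): "region" (400x640 bool, what is visible of it) and "box" ([left, top, width, height] as shares, 0 to 1, of the picture: columns of its width, rows of its height, round what is visible of it).
- landmark_of(camera, thing): "location" ([column, row] as shares, 0 to 1, of the picture: columns of its width, rows of its height: a listed point, or the origin of a listed thing).
The state is a dict: "t": time; "joint_pos": joint angles; "joint_vel": joint speeds; "tau": joint torques, N m; "tool_pos": TCP position; "tool_rot": TCP orientation; "wrist_force": force on the tool from outside, world axes, zero at the start; "wrist_torque": the same for the moment, N m; "grip_width": finger opening in m; "grasp_force": force on a finger pad.
Only numpy, scipy, OpenCV 4.12 (cv2) and the standard library are available. Lean on these libraries where they do the work, as an engineer would, in place of code of your own. Each camera call takes 0.05 s, during which the arm holds its last target. There are 200 camera calls.

## Working session

There is one attempt and no reset: what is moved stays moved. The work goes in short steps, Python scripts to look and compute and a tool call to move; the robot and the scene stay as the last step left them, time stands still between calls to the robot, and variables do not carry over. Pictures are saved under pics/ and viewed, at most 10 in all, crops included, and the job is handed in when it is done.

Besides the shell and the picture viewer there is one more tool, called after "Request:" as name(argument=value, ...), one argument or row to a line, values as JSON. send_rows: Moves the arm, as the interface text tells. Its arguments: {"type":"object","properties":{"deltas":{"type":"string"}},"required":["deltas"]}

```bash
mkdir -p pics; python3 - <<'E'
from cell import *
import cv2,numpy as np
s=state();print(s['t'],s['tool_pos'],s['tool_rot'],s['grip_width'])
for c in('scene','top'):
    im=camera(c);cv2.imwrite(f'pics/{c}0.png',im)
    I=camera_info(c);print(c,np.array(I['mtx']).tolist(),I['dist'],I['rvec'],I['tvec'])
    for t in('cover_ridge','pinbox','well','guard_hinge','guard_bar'):
        print(t,[(np.round(np.array(d['location'])*[640,400],1).tolist(),round(d['conf'],2)) for d in landmark_of(c,t)[:3]])
I=camera_info('wrist');print(I)
E
```

```text
0.0 [ 0.21956089 -0.55803441  0.20686187] [-1.79889182e+02 -5.97929127e-03  2.14754235e+01] 0.08551225375849583
scene [[468.5038790605023, 0.0, 316.6552887761579], [0.0, 468.5038790605023, 198.34353347649161], [0.0, 0.0, 1.0]] [-0.01675467  0.          0.          0.          0.        ] [ 0.90010574  2.45892109 -1.13444892] [ 0.44760631 -0.17543138  1.56750717]
cover_ridge [([385.3, 230.1], 0.7)]
pinbox [([384.7, 241.0], 0.66)]
well [([291.3, 174.9], 0.61)]
guard_hinge [([270.6, 164.8], 0.58), ([413.0, 344.7], 0.16)]
guard_bar [([304.2, 130.0], 0.89)]
top [[406.6128906807858, 0.0, 316.3698769851395], [0.0, 406.6128906807858, 202.53815563139514], [0.0, 0.0, 1.0]] [-0.00175472  0.          0.          0.          0.        ] [ 2.10833041 -2.11595439  0.19162927] [-7.88093854e-04  6.07295085e-01  1.13425492e+00]
cover_ridge [([256.8, 236.7], 0.69)]
pinbox [([262.6, 248.3], 0.66)]
well [([388.4, 235.5], 0.84)]
guard_hinge [([386.7, 205.9], 0.77)]
guard_bar [([396.6, 253.7], 0.92)]
{'mtx': array([[299.730629  ,   0.        , 324.28505225],
       [  0.        , 299.730629  , 200.17075512],
       [  0.        ,   0.        ,   1.        ]]), 'dist': array([-0.04440813,  0.        ,  0.        ,  0.        ,  0.        ]), 'tool_from_camera': array([[-7.79470747e-04, -9.50129219e-01, -3.11855512e-01,
         8.06539775e-02],
       [ 9.99999648e-01, -8.37476188e-04,  5.20757946e-05,
         2.90218632e-04],
       [-3.10650300e-04, -3.11855362e-01,  9.50129537e-01,
        -1.65946570e-01],
       [ 0.00000000e+00,  0.00000000e+00,  0.00000000e+00,
         1.00000000e+00]])}
```

```bash
cat > h.py <<'E'
from cell import *
import cv2,numpy as np
from scipy.spatial.transform import Rotation as R
def cam(c,s=None):
    I=camera_info(c);K=np.array(I['mtx']);D=np.array(I['dist'])
    if c=='wrist':
        T=np.eye(4);T[:3,:3]=R.from_euler('xyz',s['tool_rot'],degrees=True).as_matrix();T[:3,3]=s['tool_pos']
        T=T@I['tool_from_camera'];Rc=T[:3,:3].T;return K,D,Rc,-Rc@T[:3,3]
    return K,D,cv2.Rodrigues(np.array(I['rvec']))[0],np.array(I['tvec']).ravel()
def at_z(c,uv,z,s=None):
    "world point at height z seen at pixel uv"
    K,D,Rc,t=cam(c,s);p=cv2.undistortPoints(np.array([[uv]],float),K,D)[0,0]
    d=Rc.T@[p[0],p[1],1];o=-Rc.T@t
    return o+d*(z-o[2])/d[2]
def px(c,P,s=None):
    K,D,Rc,t=cam(c,s);return cv2.projectPoints(np.array(P,float).reshape(-1,3),cv2.Rodrigues(Rc)[0],t,K,D)[0][:,0]
E
python3 - <<'E'
from h import *
L={'scene':[(385.3,230.1),(384.7,241),(291.3,174.9),(270.6,164.8),(304.2,130)],'top':[(256.8,236.7),(262.6,248.3),(388.4,235.5),(386.7,205.9),(396.6,253.7)]}
for c in L:
    for n,z,uv in zip(('ridge','pinbox','well','hinge','bar'),(.068,0,0,.094,.144),L[c]):print(c,n,at_z(c,uv,z).round(4))
E
```

```text
scene ridge [0.5155 0.1814 0.068 ]
scene pinbox [0.4909 0.1647 0.    ]
scene well [ 0.5038 -0.2187  0.    ]
scene hinge [ 0.5921 -0.1951  0.094 ]
scene bar [ 0.4531 -0.2138  0.144 ]
top ridge [0.5064 0.1683 0.068 ]
top pinbox [0.4788 0.1608 0.    ]
top well [ 0.5162 -0.2201  0.    ]
top hinge [ 0.5897 -0.203   0.094 ]
top bar [ 0.4512 -0.2166  0.144 ]
```

View pics/scene0.png

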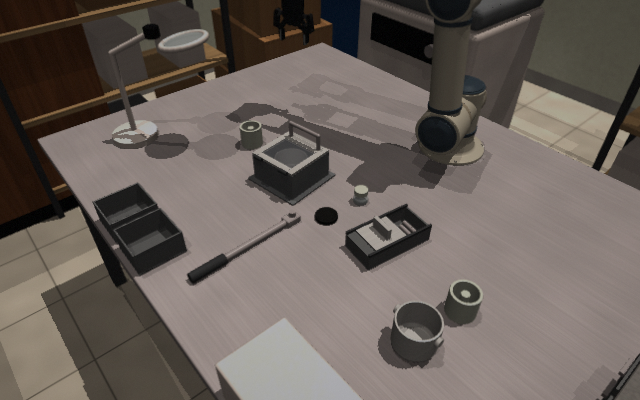

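View pics/top0.png

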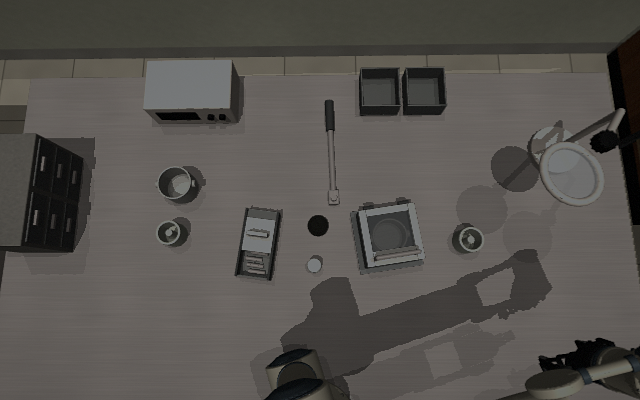

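The scene view shows the pin box at about (388,235) with its cover open, the well at (291,165), and the grease pot and cushion between them. In the top view the box spans (236..282, 208..280), with the compartment end towards the robot. The handle bar is at (397,254), on the robot's side of the well.

Next I go above the ridge, then turn.

Request:
send_rows(
  deltas="0.033 -0.036 0 0 0 0 1;0.033 -0.036 0 0 0 0 1;0.033 -0.036 0 0 0 0 1;0.033 -0.036 0 0 0 0 1;0.033 -0.036 0 0 0 0 1;0.033 -0.036 0 0 0 0 1;0.033 -0.036 0 0 0 0 1;0.033 -0.036 0 0 0 0 1;0.033 -0.036 0 0 0 0 1;0.033 -0.036 0 0 0 0 1;0.033 -0.036 0 0 0 0 1;0.033 -0.036 0 0 0 0 1",
)

```text
t: 1.8
tool_pos: [0.4303, -0.0093, 0.2084]
tool_rot: [180.0, -0.1, 21.5]
wrist_force: [1.4, -0.3, 0.3]
grip_width: 0.0858
grasp_force: 0.0
```

Request:
send_rows(
  deltas="0.033 -0.036 0 0 0 0 1;0.033 -0.036 0 0 0 0 1;0.033 -0.036 0 0 0 0 1;0.033 -0.036 0 0 0 0 1;0 0 0 0 0 -0.148 1;0 0 0 0 0 -0.148 1;0 0 0 0 0 -0.148 1;0 0 0 0 0 -0.148 1;0 0 0 0 0 -0.148 1;0 0 0 0 0 -0.148 1;0 0 0 0 0 -0.148 1;0 0 0 0 0 0 1",
)

```text
t: 3.0
tool_pos: [0.5001, 0.1709, 0.2081]
tool_rot: [180.0, -0.0, 80.9]
wrist_force: [0.1, 1.1, -0.1]
grip_width: 0.0856
grasp_force: 0.0
```

```bash
python3 - <<'E'
from h import *
s=state();im=camera('wrist');cv2.imwrite('pics/w1.png',im)
print(s['t'],s['tool_pos'],s['tool_rot'],s['joint_pos'])
for t,z in(('cover_ridge',.068),('pinbox',0)):
  for d in landmark_of('wrist',t)[:2]:
    uv=np.array(d['location'])*[640,400];print(t,d['conf'],uv,at_z('wrist',uv,z,s).round(4))
for t,z in(('cover_ridge',.068),('pinbox',.054)):
  for d in cut_out('wrist',t)[:2]:
    c=max(cv2.findContours(d['region'].astype(np.uint8),0,2)[0],key=cv2.contourArea)
    b=cv2.boxPoints(cv2.minAreaRect(c));print(t,d['conf'],[at_z('wrist',p,z,s)[:2].round(4).tolist() for p in b],b.round().tolist())
E
```

```text
3.0 [0.50013404 0.17094994 0.20809646] [ 1.79989037e+02 -3.58608705e-03  8.09085515e+01] [ 1.51834505e+01 -5.81346923e+00  8.14971016e+01 -1.27776828e-03
  1.04304899e+02  2.42745835e+01]
cover_ridge 0.62 [342.208 182.68 ] [0.5193 0.1668 0.068 ]
pinbox 0.92 [318.592 165.8  ] [0.4943 0.1749 0.    ]
cover_ridge 0.61 [[0.4763, 0.2193], [0.5666, 0.2068], [0.5603, 0.1252], [0.4625, 0.1387]] [[293.0, 140.0], [383.0, 138.0], [385.0, 213.0], [294.0, 215.0]]
pinbox 0.6 [[0.4018, 0.24], [0.5961, 0.2125], [0.5905, 0.1067], [0.376, 0.1364]] [[221.0, 130.0], [408.0, 126.0], [410.0, 220.0], [223.0, 224.0]]
```

View pics/w1.png

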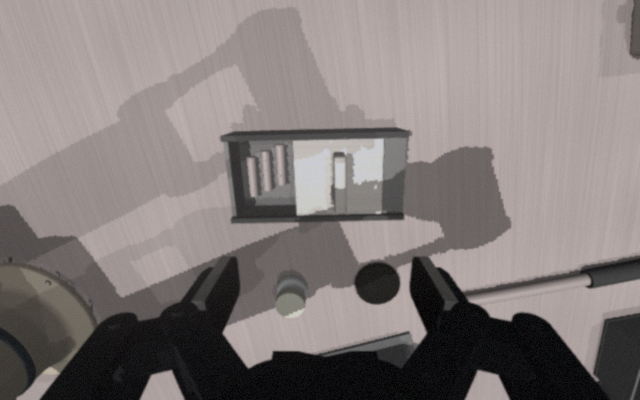

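The wrist view shows the box at (222..410, 128..222), yaw about -8°, with the ridge at (340,182) and the pins still open at (265,170). The landmark agrees, so I descend and grip.

Request:
send_rows(
  deltas="-0.001 0.019 0.026 0 0 -0.017 1;0 0 0.04 0 0 0 1;0 0 0.04 0 0 0 1;0 0 0.02 0 0 0 1;0 0 0.018 0 0 0 1;0 0 0 0 0 0 0;0 0 0 0 0 0 0;0 0 0 0 0 0 0;0 0 0 0 0 0 0;0 0 0 0 0 0 0;0 0 0 0 0 0 0;0 0 0 0 0 0 0",
)

```text
t: 4.45
tool_pos: [0.5188, 0.1669, 0.0643]
tool_rot: [180.0, -0.0, 81.8]
wrist_force: [-0.4, -0.7, -0.6]
grip_width: -0.0004
grasp_force: 0.0
```

```bash
python3 - <<'E'
from h import *
s=state();im=camera('wrist');im2=camera('scene')[150:290,290:470];cv2.imwrite('pics/w2.png',np.vstack([im[:,:],cv2.resize(im2,(257,200)) if 0 else np.zeros((0,640,3),np.uint8)]))
cv2.imwrite('pics/s2.png',cv2.resize(im2,None,fx=4,fy=4,interpolation=2))
print(s['tool_pos'],s['grip_width'])
for t in('cover_ridge',):
  for d in landmark_of('wrist',t)[:2]:
    uv=np.array(d['location'])*[640,400];print(t,d['conf'],uv,at_z('wrist',uv,.068,s).round(4))
E
```

```text
[0.51882998 0.16693906 0.06425625] -0.0004097330834664363
cover_ridge 0.94 [320.576 243.4  ] [0.5171 0.1668 0.068 ]
```

View pics/w2.png

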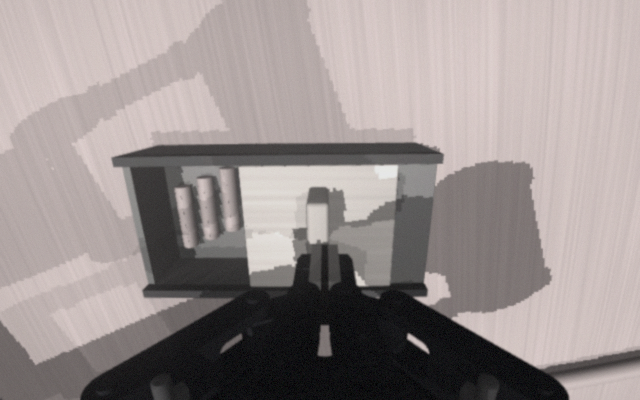

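View pics/s2.png

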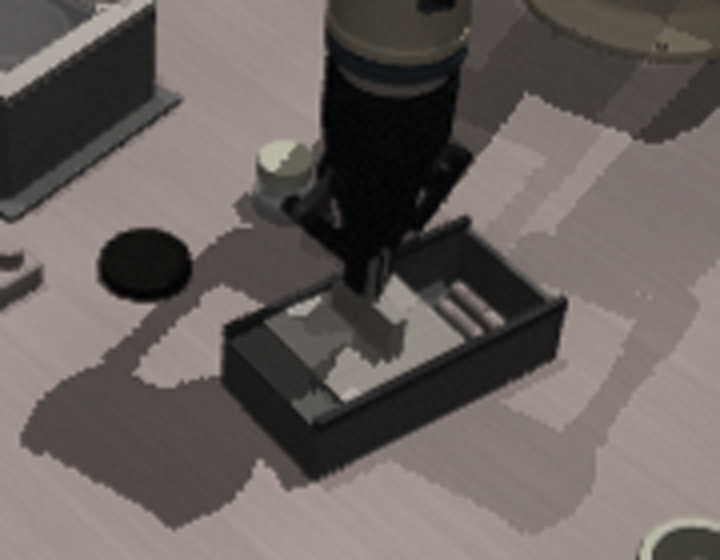

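The wrist view shows the fingers shut at about (323,262), next to the ridge at (318,215), with the width reading zero. I'll zoom in to see whether the ridge is between them.

```bash
python3 - <<'E'
from h import *
s=state();im=camera('wrist')
print(s['grip_width'],s['grasp_force'],px('wrist',[s['tool_pos']],s),px('scene',[s['tool_pos']]), px('scene',[[.5188,.1669,.0643]])-[290,150])
a=cv2.resize(im[170:330,240:400],(560,560),interpolation=2)
a=cv2.convertScaleAbs(a,alpha=2.2,beta=20);cv2.imwrite('pics/w3.png',a)
E
```

```text
0.00011421855209786367 0.0 [[323.41483661 240.07391125]] [[380.04408549 228.73147815]] [[90.02503702 78.65578973]]
```

View pics/w3.png

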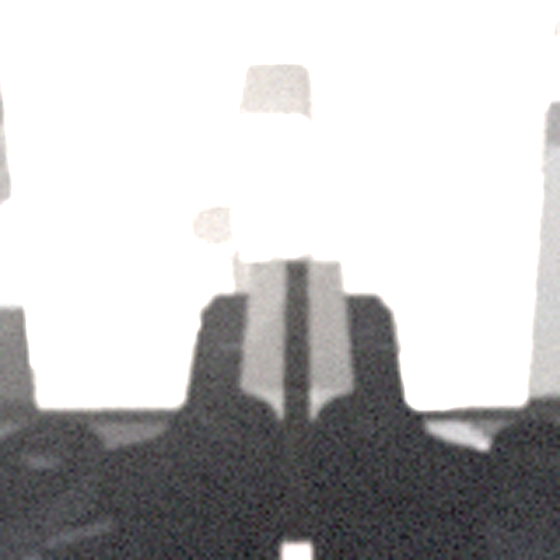

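```bash
python3 - <<'E'
from h import *
s=state();c=np.array([.5175,.167]);a=np.radians(-8);ex=np.array([np.cos(a),np.sin(a)]);ey=np.array([-ex[1],ex[0]])
for z in(.085,.051):
  P=[[*(c+sx*.006*ex+sy*.03*ey),z] for sx,sy in((-1,1),(1,1),(-1,-1),(1,-1))]
  print(z,((px('wrist',P,s)-[240,170])*3.5).round().tolist(),(px('scene',P)*4-[1160,600]).round().tolist())
I=cv2.imread('pics/w2.png')
# box rail corners seen, z=.054
for uv in((113,157),(442,153),(143,291),(428,288)):print(at_z('wrist',uv,.054,s).round(4))
for z in(.051,.085):print([at_z('wrist',uv,z,s).round(4).tolist() for uv in((309,203),(329,203),(312,188),(328,188))])
for uv in((244,166),(398,166),(247,286)): print('cover',at_z('wrist',uv,.051,s).round(4))
E
```

```text
0.085 [[241.0, 123.0], [323.0, 123.0], [249.0, 466.0], [322.0, 466.0]] [[403.0, 315.0], [387.0, 322.0], [343.0, 259.0], [327.0, 266.0]]
0.051 [[251.0, 60.0], [318.0, 60.0], [256.0, 356.0], [317.0, 356.0]] [[397.0, 354.0], [382.0, 361.0], [338.0, 298.0], [323.0, 305.0]]
[0.4002 0.2344 0.054 ]
[0.5956 0.208  0.054 ]
[0.3868 0.1408 0.054 ]
[0.5842 0.1154 0.054 ]
[[0.5125, 0.1875, 0.051], [0.525, 0.1857, 0.051], [0.5159, 0.1969, 0.051], [0.5257, 0.1955, 0.051]]
[[0.5159, 0.1987, 0.085], [0.526, 0.1972, 0.085], [0.5187, 0.2063, 0.085], [0.5266, 0.2052, 0.085]]
cover [0.4772 0.2166 0.051 ]
cover [0.5698 0.2032 0.051 ]
cover [0.4598 0.1333 0.051 ]
```

The ridge is where expected, but the fingertips appear above its top, higher than the TCP reading implies. I'll probe downward gently to find the contact.

Request:
send_rows(
  deltas="0 0 0.001 0 0 0 0;0 0 0.001 0 0 0 0;0 0 0.001 0 0 0 0;0 0 0 0 0 0 0",
)

```text
t: 5.05
tool_pos: [0.5189, 0.1669, 0.0617]
tool_rot: [180.0, -0.0, 81.8]
wrist_force: [-1.8, -0.9, 4.5]
grip_width: -0.0004
grasp_force: 2.2
```

Contact came at TCP reading 0.062, so the tips really sit about 23 mm above the reading. I'll open, go lower (reading about 0.045) and close.

Request:
send_rows(
  deltas="0 0 -0.02 0 0 0 1;0 0 0 0 0 0 1;0 0 0 0 0 0 1;0 0 0 0 0 0 1;0 0 0 0 0 0 1;0 0 0 0 0 0 1;0 0 0 0 0 0 1;0 0 0.02 0 0 0 1;0 -0.002 0.008 0 0 0 1;0 0 0.008 0 0 0 1;0 0 0 0 0 0 1",
)

```text
t: 6.15
tool_pos: [0.5159, 0.167, 0.0435]
tool_rot: [-179.9, 0.1, 81.8]
wrist_force: [0.3, 0.0, -0.3]
grip_width: 0.0851
grasp_force: 0.0
```

Request:
send_rows(
  deltas="0 0 0 0 0 0 0;0 0 0 0 0 0 0;0 0 0 0 0 0 0;0 0 0 0 0 0 0;0 0 0 0 0 0 0;0 0 0 0 0 0 0;0 0 0 0 0 0 0;0 0 0 0 0 0 0",
)

```text
t: 6.95
tool_pos: [0.5169, 0.1673, 0.0455]
tool_rot: [180.0, -0.0, 81.8]
wrist_force: [-1.5, 0.2, 4.1]
grip_width: 0.0103
grasp_force: 60.3
```

Gripped (60 N). Now I slide it shut.

Request:
send_rows(
  deltas="0 -0.006 0 0 0 0 0;0 -0.008 0 0 0 0 0;0 -0.008 0 0 0 0 0;0 -0.008 0 0 0 0 0;0 -0.008 0 0 0 0 0;0 -0.008 0 0 0 0 0;0 -0.008 0 0 0 0 0;0 -0.006 0 0 0 0 0;0 0 0 0 0 0 0",
)

```text
t: 7.85
tool_pos: [0.456, 0.1755, 0.0454]
tool_rot: [-180.0, 0.1, 81.8]
wrist_force: [-3.1, -3.5, 7.5]
grip_width: 0.0108
grasp_force: 60.9
```

Request:
send_rows(
  deltas="0 -0.004 0 0 0 0 0;0 -0.004 0 0 0 0 0;0 -0.003 0 0 0 0 0;0 -0.002 0 0 0 0 0;0 0 0 0 0 0 0",
)

```text
t: 8.35
tool_pos: [0.4438, 0.1772, 0.0454]
tool_rot: [180.0, 0.1, 81.8]
wrist_force: [0.8, -2.1, 7.5]
grip_width: 0.0105
grasp_force: 60.8
```

Request:
send_rows(
  deltas="0 -0.001 0 0 0 0 0;0 -0.001 0 0 0 0 0;0 -0.001 0 0 0 0 0;0 0 0 0 0 0 0",
)

```text
t: 8.75
tool_pos: [0.4411, 0.1776, 0.0455]
tool_rot: [180.0, 0.1, 81.8]
wrist_force: [0.8, -3.3, 7.2]
grip_width: 0.0104
grasp_force: 60.7
```

Request:
send_rows(
  deltas="0 -0.001 0 0 0 0 0;0 -0.001 0 0 0 0 0;0 0 0 0 0 0 0",
)

```text
t: 9.05
tool_pos: [0.4408, 0.1776, 0.0455]
tool_rot: [179.7, 0.0, 81.8]
wrist_force: [7.4, -3.7, 3.4]
grip_width: 0.0103
grasp_force: 60.3
```

Request:
send_rows(
  deltas="0 -0.001 0 0 0 0 0;0 -0.001 0 0 0 0 0;0 0 0 0 0 0 0",
)

```text
t: 9.35
tool_pos: [0.4408, 0.1776, 0.0455]
tool_rot: [179.5, 0.0, 81.7]
wrist_force: [16.7, -4.0, -2.8]
grip_width: 0.0103
grasp_force: 59.8
```

The cover is firmly against its stop. I release, lift and check it.

Request:
send_rows(
  deltas="0 0.003 0 0 0 0 0;0 0 0 0 0 0 0.5;0 0 0 0 0 0 0.5;0 0 0 0 0 0 0.5;0 0 0 0 0 0 0.5;0 0 -0.03 0 0 0 1;0 0 -0.05 0 0 0 1;0 0 -0.05 0 0 0 1;0 0 -0.05 0 0 0 1;0 0 0 0 0 0 1",
)

```text
t: 10.35
tool_pos: [0.4426, 0.1791, 0.2335]
tool_rot: [179.3, -0.3, 81.8]
wrist_force: [-0.4, -0.2, 0.6]
grip_width: 0.0855
grasp_force: 0.0
```

```bash
python3 - <<'E'
from h import *
s=state();a=camera('wrist');b=camera('top')
print(s['tool_pos'],s['wrist_force'])
cv2.imwrite('pics/w4.png',np.vstack([a[100:300],cv2.resize(b[200:290,220:440],(640,262),interpolation=2)]))
E
```

```text
[0.44260415 0.17907712 0.2335309 ] [-0.38615468 -0.20832983  0.60859891]
```

View pics/w4.png

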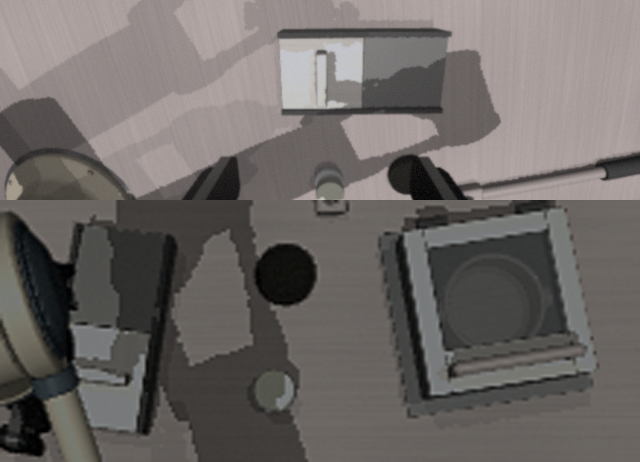

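The cover is fully shut over the compartment (wrist view: lit cover at (280..363, 38..110), no pins visible). The top view shows the bar at (452,370)-(588,350) in the zoom, so the well yaw is about +8°. I move above the bar.

Request:
send_rows(
  deltas="-0.0485 0.0085 0 0 0 0 1;-0.0485 0.0085 0 0 0 0 1;-0.0485 0.0085 0 0 0 0 1;-0.0485 0.0085 0 0 0 0 1;-0.0485 0.0085 0 0 0 0 1;-0.0485 0.0085 0 0 0 0 1;-0.0485 0.0085 0 0 0 0 1;-0.0485 0.0085 0 0 0 0 1;0 0 0 0 0 -0.14 1;0 0 0 0 0 -0.14 1;0 0 0 0 0 0 1",
)

```text
t: 11.55
tool_pos: [0.4517, -0.2156, 0.2222]
tool_rot: [-179.8, -0.2, 97.9]
wrist_force: [0.1, 0.5, -0.6]
grip_width: 0.0855
grasp_force: 0.0
```

```bash
python3 - <<'E'
from h import *
s=state();a=camera('wrist');cv2.imwrite('pics/w5.png',a)
print(s['t'],s['tool_pos'],s['tool_rot'],s['joint_pos'])
for t,z in(('guard_bar',.144),('guard_hinge',.094),('well',0)):
  for d in landmark_of('wrist',t)[:2]:
    uv=np.array(d['location'])*[640,400];print(t,d['conf'],uv,at_z('wrist',uv,z,s).round(4))
camera('top');I=[d for d in landmark_of('top','guard_bar')+landmark_of('top','guard_hinge')]
for d in I:
    uv=np.array(d['location'])*[640,400];print(uv,d['conf'],at_z('top',uv,.144,s)[:2],at_z('top',uv,.094,s)[:2])
E
```

```text
11.55 [ 0.45172542 -0.21561811  0.22222206] [-1.79798403e+02 -1.65779031e-01  9.78587831e+01] [-2.94181394e+01 -9.64614451e+00  8.35557444e+01  1.02253676e-02
  1.06351221e+02 -3.72743578e+01]
guard_bar 0.97 [322.304 203.4  ] [ 0.4507 -0.2188  0.144 ]
guard_hinge 0.77 [460.416 188.68 ] [ 0.5912 -0.2004  0.094 ]
well 0.62 [460.032 188.2  ] [ 0.6382 -0.2201  0.    ]
well 0.57 [367.488 166.52 ] [ 0.5081 -0.2083  0.    ]
[384.  206.6] 0.68 [ 0.57839627 -0.18760982] [ 0.58773799 -0.19532961]
```

View pics/w5.png

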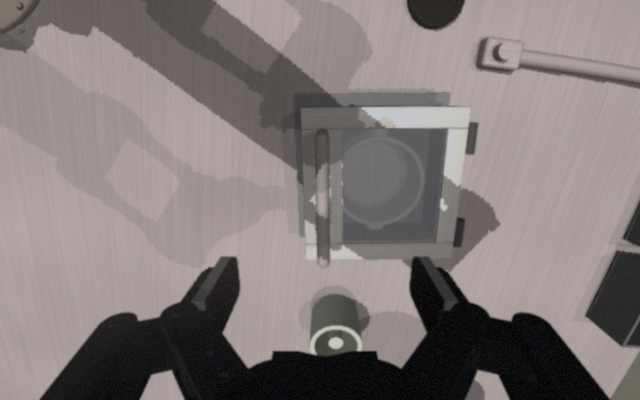

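The bar runs vertically at column 322 (rows 132-265), aligned with the gripper. The landmark puts its middle at (0.4507, -0.2188). I descend and grip.

Request:
send_rows(
  deltas="-0.003 -0.001 0.039 0 0 0 1;0 0 0.03 0 0 0 1;0 0 0.02 0 0 0 1;0 0 0.015 0 0 0 1;0 0 0.015 0 0 0 1;0 0 0 0 0 0 1",
)

```text
t: 12.5
tool_pos: [0.4512, -0.2181, 0.104]
tool_rot: [-179.9, -0.1, 97.8]
wrist_force: [-0.4, 0.8, 1.0]
grip_width: 0.0854
grasp_force: 0.0
```

Request:
send_rows(
  deltas="0 0 0 0 0 0 0;0 0 0 0 0 0 0;0 0 0 0 0 0 0;0 0 0 0 0 0 0;0 0 0 0 0 0 0;0 0 0 0 0 0 0;0 0 0 0 0 0 0;0 0 0 0 0 0 0",
)

```text
t: 13.3
tool_pos: [0.4501, -0.2191, 0.1067]
tool_rot: [-179.8, 0.0, 97.8]
wrist_force: [-8.8, 0.3, 5.9]
grip_width: 0.0101
grasp_force: 58.5
```

Gripped. I swing about the hinge (25° first) with the tool turning along, then check the joints.

Request:
send_rows(
  deltas="0 0.0005 -0.0051 0.0364 0 0 0;0 0.0005 -0.0051 0.0364 0 0 0;0 0.0005 -0.0051 0.0364 0 0 0;0 0.0006 -0.0051 0.0364 0 0 0;0 0.0005 -0.0051 0.0364 0 0 0;0 0.0006 -0.0051 0.0364 0 0 0",
)

```text
t: 13.9
tool_pos: [0.4559, -0.2181, 0.1366]
tool_rot: [-167.1, -0.0, 97.8]
wrist_force: [-9.0, -0.9, 2.5]
grip_width: 0.01
grasp_force: 59.1
```

```bash
python3 -c "
from h import *
s=state();print(s['t'],s['joint_pos'],s['wrist_force'],s['grasp_force'])"
```

```text
13.9 [-24.52724175   1.2838125   82.74544818  -7.11527891 106.79717364
 -33.71213589] [-9.0282167  -0.92286262  2.52501945] 59.12496507167816
```

Request:
send_rows(
  deltas="0 0.0005 -0.0051 0.0364 0 0 0;0 0.0006 -0.0051 0.0364 0 0 0;0 0.0005 -0.0051 0.0364 0 0 0;0 0.0006 -0.0051 0.0364 0 0 0;0 0.0005 -0.0051 0.0364 0 0 0;0 0.0006 -0.0051 0.0364 0 0 0;0 0.0005 -0.0051 0.0364 0 0 0;0 0.0006 -0.0051 0.0364 0 0 0",
)

```text
t: 14.7
tool_pos: [0.4744, -0.2152, 0.1741]
tool_rot: [-150.5, -0.0, 97.8]
wrist_force: [-6.7, 0.2, 3.3]
grip_width: 0.01
grasp_force: 59.0
```

```bash
python3 -c "
from h import *
s=state();print(s['t'],s['joint_pos'],s['wrist_force'],s['wrist_torque'],s['tool_pos'],s['tool_rot'])"
```

```text
14.7 [-19.22002013  17.48805013  64.84965942 -15.4699974  123.41812954
 -32.59190257] [-6.71334192  0.20197242  3.31123778] [ 0.05406506  1.11338381 -0.02273355] [ 0.47436271 -0.21519249  0.17408154] [-1.50538241e+02 -3.94187446e-02  9.77639763e+01]
```

Request:
send_rows(
  deltas="0 0.0005 -0.0051 0.0364 0 0 0;0 0.0006 -0.0051 0.0364 0 0 0;0 0.0005 -0.0051 0.0364 0 0 0;0 0.0006 -0.0051 0.0364 0 0 0;0 0.0005 -0.0051 0.0364 0 0 0",
)

```text
t: 15.2
tool_pos: [0.491, -0.2126, 0.1939]
tool_rot: [-140.2, -0.1, 97.8]
wrist_force: [-4.5, 1.2, 4.1]
grip_width: 0.01
grasp_force: 58.9
```

```bash
python3 -c "
from h import *
s=state();print(s['t'],s['joint_pos'],s['wrist_force'],s['wrist_torque'],s['tool_pos'],s['tool_rot'])"
```

```text
15.2 [-16.71371969  28.35331265  52.98373958 -21.53787317 133.80542104
 -34.59114841] [-4.54116072  1.17498129  4.05541165] [ 0.10938725  0.79159603 -0.11404372] [ 0.49098218 -0.21262437  0.19391123] [-1.40166236e+02 -5.07926549e-02  9.77792448e+01]
```

Room remains on joint 5 (about 144 expected against 154). I do the last 10°.

Request:
send_rows(
  deltas="0 0.0005 -0.0051 0.0364 0 0 0;0 0.0006 -0.0051 0.0364 0 0 0;0 0.0005 -0.0051 0.0364 0 0 0;0 0.0006 -0.0051 0.0364 0 0 0;0 0.0003 -0.0025 0.018 0 0 0;0 0 0 0 0 0 0;0 0 0 0 0 0 0;0 0 0 0 0 0 0",
)

```text
t: 16.0
tool_pos: [0.5086, -0.21, 0.2087]
tool_rot: [-130.9, -0.1, 97.8]
wrist_force: [-3.3, 3.0, 4.4]
grip_width: 0.0099
grasp_force: 59.0
```

```bash
python3 - <<'E'
from h import *
s=state();print(s['t'],s['joint_pos'],s['wrist_force'],s['tool_pos'],s['tool_rot'],s['grip_width'])
a=np.radians(7.6);ex=np.array([np.cos(a),np.sin(a),0]);ey=np.array([-ex[1],ex[0],0]);ez=np.array([0,0,1.])
T=R.from_euler('xyz',s['tool_rot'],degrees=True).as_matrix()
bar=np.array(s['tool_pos'])+T@[0,0,-.0375];h=np.array([.591,-.2004,.094]);r=bar-h
print('bar',bar,'angle',np.degrees(np.arctan2(r[2],-r@ex)-np.arctan2(.05,.14)),'radius',np.hypot(r[2],r@ex),np.hypot(.05,.14))
for c in('top','scene'):
  im=camera(c)
  for d in landmark_of(c,'guard_bar')[:1]:
    uv=np.array(d['location'])*[640,400]
    P=lambda t:h-ex*(.14*np.cos(t)-.05*np.sin(t))+ez*(.14*np.sin(t)+.05*np.cos(t))
    t=min(np.radians(np.arange(30,70,.5)),key=lambda t:np.linalg.norm(px(c,P(t))[0]-uv))
    print(c,d['conf'],uv,np.degrees(t),px(c,P(t)))
  if c=='scene':cv2.imwrite('pics/s6.png',cv2.resize(im[60:220,200:400],(800,600)[:1]+(640,))[:600])
E
```

```text
16.0 [-14.91834458  38.61306913  41.67782283 -28.87754034 142.93270506
 -39.10972539] [-3.30460642  3.03994378  4.36749544] [ 0.5085697  -0.20996214  0.20866733] [-1.30905285e+02 -5.44846401e-02  9.77818349e+01] 0.009865867828481183
bar [ 0.53665409 -0.20614769  0.23322272] angle 48.92195880009366 radius 0.14955686952050581 0.14866068747318506
scene 0.83 [284.096 111.8  ] 44.5 [[283.85391099 113.93975731]]
```

View pics/s6.png

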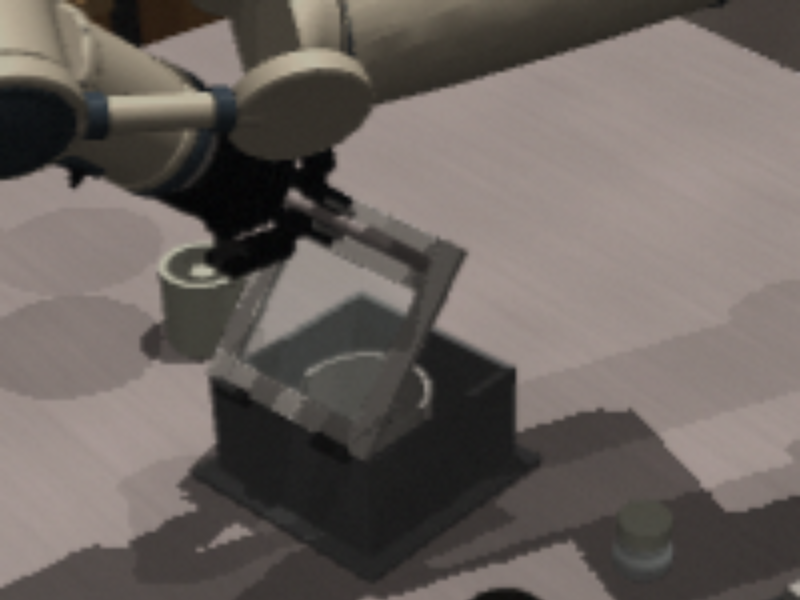

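Request:
send_rows(
  deltas="0 0.0003 -0.0025 0.018 0 0 0;0 0 0 0 0 0 0;0 0 0 0 0 0 0;0 0 0 0 0 0 0",
)

```text
t: 16.6
tool_pos: [0.5106, -0.2096, 0.2101]
tool_rot: [-129.9, -0.1, 97.8]
wrist_force: [-4.6, 3.3, 3.5]
grip_width: 0.0094
grasp_force: 59.3
```

```bash
python3 - <<'E'
from h import *
s=state();print(s['t'],s['tool_rot'],s['joint_pos'][4])
a=np.radians(7.6);ex=np.array([np.cos(a),np.sin(a),0]);ey=np.array([-ex[1],ex[0],0]);ez=np.array([0,0,1.]);h=np.array([.591,-.2004,.094])
P=lambda t,l,u,v:h+ey*v-ex*(l*np.cos(t)-u*np.sin(t))+ez*(l*np.sin(t)+u*np.cos(t))
for t in(45,47,49,51,53):
  print(t,[px('scene',P(np.radians(t),*q))[0].round(1).tolist() for q in((.16,.004,.08),(.0,.004,.08),(.0,.004,-.08))])
for n,z in(('pinbox',0),('adapter_a',0)):pass
camera('scene')
for d in landmark_of('scene','guard_bar')[:2]:print(np.array(d['location'])*[640,400],d['conf'])
E
```

```text
16.6 [-1.29875109e+02 -5.35178835e-02  9.77820193e+01] 143.92449257442362
45 [[316.6, 123.4], [289.1, 175.0], [250.2, 152.6]]
47 [[315.6, 122.8], [289.0, 175.0], [250.2, 152.6]]
49 [[314.6, 122.2], [289.0, 175.1], [250.2, 152.7]]
51 [[313.5, 121.7], [289.0, 175.1], [250.2, 152.7]]
53 [[312.3, 121.3], [289.0, 175.2], [250.1, 152.8]]
[279.104 112.4  ] 0.94
```

```bash
python3 -c "
from cell import *
print(finish_job())"
```

```text
the job is handed in; nothing more can be done
None
```

The cover is slid fully shut against its stop. The guard is held open at about 50° (tool tilt 50.1°; the camera view agrees to within a few degrees). I handed the job in at 16.6 s with the gripper still holding the bar.

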